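Draw down the degassing pot's cover on its first pair of wing screws

TASK

The gasketed cover of the resin degassing pot is held by four loose wing screws. Draw it down evenly on its first pair, in cross order: turn the wing screw directly above the pot's brass suction port clockwise until it is fully home, its wings pointing at the cover's centre, and then do the same to the screw straight across the cover from it. Leave the other two screws loose.

Things in the scene. Friction and masses are not known exactly. Their poses are not given: they have to be found in the camera images.
- pot: Round steel pot, 205 mm across, fixed; flat aluminium cover on a black gasket, top at z 100 mm. Origin: centre of its underside, on the bench. Brass suction port with valve sticks out of the wall along its +x, to 174 mm from the centre, below z 75. Low sight glass mid-cover. Four like steel wing screws on the cover, 75 mm from the centre at +x, +y, -x, -y; grip at z 134, between the wings' flat faces.
- screw_port (a joint): Wing screw above the suction port: tighten first. Axis upright at pot frame (75, 0) mm. Wings 48 wide, 10 thick, flat faces z 114 to 144 mm above the bench. Value in rad, grows turning clockwise from above: 0 loosest, 1.4 home at a firm stop, wings pointing at the cover's centre; stays as left, drag 0.08 N m. Wings lie along pot yaw + 1.4 - value.
- screw_opposite (a joint): Wing screw straight across the cover from the port: tighten second. Axis upright at pot frame (-75, 0) mm. Wings 48 wide, 10 thick, flat faces z 114 to 144 mm above the bench. Value in rad, grows turning clockwise from above: 0 loosest, 1.4 home at a firm stop, wings pointing at the cover's centre; stays as left, drag 0.08 N m. Wings lie along pot yaw + 1.4 + 3.1416 - value.
- screw_left (a joint): Another wing screw: leave loose (under 0.7). Axis upright at pot frame (0, 75) mm. Wings 48 wide, 10 thick, flat faces z 114 to 144 mm above the bench. Value in rad, grows turning clockwise from above: 0 loosest, 1.4 home at a firm stop, wings pointing at the cover's centre; stays as left, drag 0.08 N m. Wings lie along pot yaw + 1.4 + 1.5708 - value.
- screw_right (a joint): Another wing screw: leave loose (under 0.7). Axis upright at pot frame (0, -75) mm. Wings 48 wide, 10 thick, flat faces z 114 to 144 mm above the bench. Value in rad, grows turning clockwise from above: 0 loosest, 1.4 home at a firm stop, wings pointing at the cover's centre; stays as left, drag 0.08 N m. Wings lie along pot yaw + 1.4 - 1.5708 - value.

How it is judged (in metres and radians):
On the way, in this order (a step that is already met when the one before it is completed fails the run):
1. the screw above the suction port is home while the one across from it is still loose (value of joint screw_port above 1.22 rad and value of joint screw_opposite below 0.7 rad), for 0.2 s.
2. then the screw across from it is home too (value of joint each of screw_port, screw_opposite above 1.22 rad), for 0.2 s.
At the end, for the whole second after the job is handed in: The screw above the suction port and the one straight across from it are both home (value over 1.22, that is within about 10 degrees of the stop) and at rest; the other two are still loose (value under 0.7) (all of step 2 and value of joint each of screw_left, screw_right below 0.7 rad and velocity of joint screw_port between -0.05 and 0.05 rad/s and velocity of joint screw_opposite between -0.05 and 0.05 rad/s); the robot touches nothing.
It fails at once if one of the other two screws is tightened (value 0.7 or more) (not (value of joint screw_left below 0.7 rad) or not (value of joint screw_right below 0.7 rad)).
It also fails if it takes over 42 s, if anything falls off the work surface, if the arm or the gripper's body presses on something with over 40 N, if the wrist force passes 120 N, or if a joint passes its speed limit or range.

ROBOT

A 6-joint arm with a two-finger parallel gripper is mounted at the origin on the work surface. World frame = base frame: x ahead of the robot, y to its left, z up, the work surface at z = 0. Lengths are in mm, angles in rad, forces in N, time in s.
With the tool pointing down it reaches from about 350 to 975 mm from the base axis. Payload 7.1 kg.
Tool frame: the origin (TCP) lies on the centre line of the jaws, within the pads' length; the fingertips stand 11 mm ahead of it and the grasp point (between the pads) lies 8 mm behind it; z points along the fingers, y is the line along which they close (so a half turn about z gives the same grasp; the last joint's range is limited). The gripper opens to 88 mm and grips with 3 to 60 N. Pads are 20 mm wide; open, the fingers measure 115 mm over their backs; the gripper's body (75 mm by 178 mm) begins 61 mm behind the grasp point.
Start: joints at [1.142, 0.423, 1.63, -0, 1.089, -0.019], TCP at [248.984, 573.247, 196.075] pointing down, gripper open.
Joint ranges: [-3, 3], [-0.9, 2.11], [0.09, 2.58], [-1.31, 4.45], [0.11, 2.69], [-2.54, 2.54]. Speed limits (rad/s): [2.39, 2.39, 3.01, 3.14, 3.14, 3.14].

INTERFACE

Orientations are given as [roll, pitch, yaw] about the fixed x, y, z axes, in that order (R = Rz(yaw) Ry(pitch) Rx(roll)).
In Python, from rig import r gives the robot as it stands. The module is installed in compiled form; this text tells all that it offers. Calls block until the motion is done:
- r.movep(position, orientation): joint-space move of the TCP to a pose.
- r.move_linear(position, rate=150, frame=None): straight line of the TCP; frame=None keeps the orientation; rate is the mean speed in mm/s.
- r.goto_joints(angles): joint-space move.
- r.grip(opening, grasp_force=None): finger opening in mm; grasp_force is the grip in N (None keeps the last); returns when the fingers have stopped.
- r.dwell(seconds).
- r.ik(position, orientation): joint angles nearest the present ones, or None.
- r.get_image(name): name is "side" or "top"; returns the picture (384x512x3 uint8, red, green, blue); there is no depth.
- r.camera_info(name): a dict with "fovy" (degrees; the focal length in pixels is half the picture's height over the tangent of half this angle, whatever the lens; pixels are square), "cx", "cy" (the principal point, pixels), "extrinsics" (4x4, takes a point from world to camera coordinates). Camera axes: x right, y down, z forward; pixel columns grow to the right and rows downward; lengths in mm; the calibration is good to about 2 mm. A picture is of the moment at which its call begins. camera_info takes no time and is no camera call.
A pose or a line that the arm cannot do raises r.PlanningError and nothing moves.
- r.sign_off(): hands the job in; it is judged then, once.
Trained networks look in the newest picture that a camera, given by its name, has taken for a name from the list of things; names that differ only in an ending like _2 or _b are one class to them, and where a whole thing is asked for, a point or a joint stands for the part that bears it (a point fixed in the world has none). Each returns a list of dicts, best first, with "score" (0 to 1); they miss things now and then, are a little off and sometimes report something else, mostly with a low value. They report only what shows in the picture. A call takes as long as a camera call.
- r.recognise(thing, camera): "location" ([column, row] in pixels, amid what is visible of it).
- r.outline_of(thing, camera): "pixels" (384x512 bool, what is visible of it) and "location" ([column, row] in pixels, amid what is visible of it).
Readings, each from a call of its own:
- r.read_time_s(): time.
- r.read_joints(): joint angles.
- r.read_joint_velocities(): joint speeds.
- r.read_joint_torque(): joint torques, N m.
- r.read_tool_pos(): TCP position.
- r.read_tcp_rot(): TCP orientation.
- r.read_wrist_force(): force on the tool from outside, world axes, zero at the start.
- r.read_ft_torque(): the same for the moment, N m.
- r.read_opening(): finger opening in mm.
- r.read_grip_force(): force on a finger pad.
Only numpy, scipy, OpenCV 4.12 (cv2) and the standard library are available. Lean on these libraries where they do the work, as an engineer would, in place of code of your own. Each camera call takes 0.05 s, during which the arm holds its last target. There are 200 camera calls.

## Working session

There is one attempt and no reset: what is moved stays moved. The work goes in short steps, each a Python script; the robot and the scene stay as the last script left them, time stands still between calls to the robot, and variables do not carry over. Pictures are saved under pics/ and viewed, at most 10 in all, crops included, and the job is handed in when it is done.

```bash
mkdir -p pics; python3 - <<'E'
from rig import r
import cv2,numpy as np
for n in("top","side"):
    im=r.get_image(n); cv2.imwrite(f"pics/{n}0.png",im[:,:,::-1])
    c=r.camera_info(n); print(n,c["fovy"],c["cx"],c["cy"],np.round(c["extrinsics"],3).tolist())
    for t in("pot","screw_port","screw_opposite","screw_left","screw_right"):
        print(t,[(np.round(d["location"],1).tolist(),round(d["score"],2)) for d in r.recognise(t,n)])
E
```

```text
top 47.9259489448163 257.2665718439005 191.62213570644786 [[0.021, -1.0, -0.019, 60.191], [-0.996, -0.019, -0.09, 583.988], [0.089, 0.02, -0.996, 734.727], [0.0, 0.0, 0.0, 1.0]]
pot [([315.9, 248.0], 0.15)]
screw_port [([317.3, 176.1], 0.52)]
screw_opposite [([241.5, 241.2], 0.64)]
screw_left [([248.6, 175.1], 0.58)]
screw_right [([316.5, 249.0], 0.56)]
side 55.35463226146787 255.30710094259797 187.2812485550818 [[-0.93, -0.368, 0.013, 541.823], [-0.295, 0.724, -0.624, 191.208], [0.22, -0.584, -0.781, 642.172], [0.0, 0.0, 0.0, 1.0]]
pot [([263.8, 194.6], 0.98)]
screw_port [([254.8, 148.0], 0.92)]
screw_opposite [([286.0, 205.8], 0.63)]
screw_left [([230.5, 187.9], 0.49)]
screw_right [([311.9, 166.8], 0.58)]
```

View pics/top0.png

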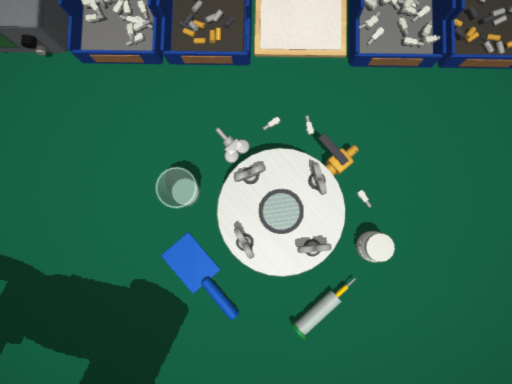

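View pics/side0.png

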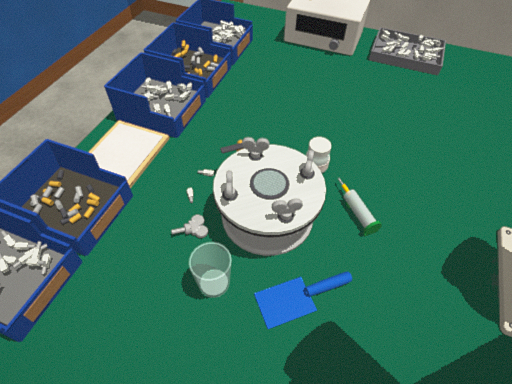

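The top view shows the pot at (281,211), with the brass port and black valve at (343,157), so the port screw is the one at (317,177) and its opposite is at (243,241). In the side view the port is at (240,147), behind the screw at (255,148). Both views agree with the networks. The grey thing at (235,145) is a loose spare.

```bash
cat > h.py <<'E'
from rig import r
import cv2,numpy as np
NM=("screw_port","screw_left","screw_opposite","screw_right")
def cam(n):
    c=r.camera_info(n); f=192/np.tan(np.radians(c["fovy"])/2)
    return np.array([[f,0,c["cx"]],[0,f,c["cy"]],[0,0,1]]),np.array(c["extrinsics"])
def plane(n,px,z):
    K,E=cam(n); px=np.atleast_2d(px).astype(float)
    d=(E[:3,:3].T@np.linalg.inv(K)@np.c_[px,np.ones(len(px))].T).T; o=-E[:3,:3].T@E[:3,3]
    return o+d*((z-o[2])/d[:,2])[:,None]
def tri(a,b):
    P=[K@E[:3] for K,E in(cam("top"),cam("side"))]
    X=cv2.triangulatePoints(P[0],P[1],np.array(a,float).reshape(2,1),np.array(b,float).reshape(2,1)).ravel()
    return X[:3]/X[3]
def outl(n,t):
    o=r.outline_of(t,n); return o[0] if o else None
def wing(m,z=131):
    v,u=np.nonzero(m); X=plane("top",np.c_[u,v],z)[:,:2]
    w,V=np.linalg.eigh(np.cov(X.T)); a=V[:,1]
    return X.mean(0),np.arctan2(a[1],a[0])%np.pi,np.sqrt(w),len(u)
E
python3 - <<'E'
from h import *
r.get_image("top");r.get_image("side")
K,E=cam("top");print("topcam",-E[:3,:3].T@E[:3,3])
C={}
for t in NM:
    a,b=outl("top",t),outl("side",t)
    if a is None or b is None: print(t,"miss");continue
    X=tri(a["location"],b["location"]);C[t]=X
    c,an,w,n=wing(a["pixels"])
    print(t,np.round(X,1),"top",np.round(a["location"],1),"wing",np.round(c,1),round(an,3),np.round(w,1),n,round(a["score"],2))
ctr=np.mean(list(C.values()),0);print("ctr",ctr)
for t in C:
    d=C[t]-ctr;print(t,np.hypot(*d[:2]).round(1),np.arctan2(d[1],d[0]).round(3))
E
```

```text
topcam [514.53473502  56.38352347 785.21620743]
screw_port [595.8 -23.4 118.7] top [317.5 177.5] wing [596.7 -22.4] 0.257 [ 4.5 14. ] 320 0.57
screw_left [597.1  85.1 123. ] top [248.2 177.9] wing [600.7  82.5] 1.993 [ 4.4 13.3] 297 0.75
screw_opposite [493.2  85.5 118.8] top [246.1 244.1] wing [496.4  87.6] 0.481 [ 4.2 13.4] 295 0.84
screw_right [488.1 -21.8 118.8] top [316.3 249.5] wing [490.8 -17.4] 1.677 [ 3.5 13.3] 246 0.79
ctr [543.56330851  31.36547904 119.83295976]
screw_port 75.7 -0.809
screw_left 75.9 0.788
screw_opposite 73.9 2.32
screw_right 76.8 -2.378
```

```bash
cat >> h.py <<'E'
def render(n,x,y,a):
    K,E=cam(n); m=np.zeros((384*4,512*4),np.uint8)
    def put(P):
        q=(K@(E[:3,:3]@P.T+E[:3,3:]));q=(q[:2]/q[2]).T
        cv2.fillConvexPoly(m,cv2.convexHull(np.round((q+.5)*4).astype(np.int32)),1)
    c,s=np.cos(a),np.sin(a)
    put(np.array([[x+c*u-s*v,y+s*u+c*v,z] for u in(-24,24) for v in(-5,5) for z in(116,142)]))
    t=np.linspace(0,6.28,16); put(np.array([[x+9*np.cos(k),y+9*np.sin(k),z] for k in t for z in(100,116)]))
    return cv2.resize(m*255,(512,384),interpolation=cv2.INTER_AREA)/255.
def fit(masks,x0):
    from scipy.optimize import minimize
    def f(p):
        L=0
        for n,m in masks.items():
            R=render(n,*p[:2],p[2]/20); L-=np.minimum(R,m).sum()/np.maximum(R,m).sum()
        return L/len(masks)
    best=min((minimize(f,[x0[0],x0[1],20*a],method="Nelder-Mead",options=dict(initial_simplex=np.array([[x0[0],x0[1],20*a],[x0[0]+4,x0[1],20*a],[x0[0],x0[1]+4,20*a],[x0[0],x0[1],20*a+4]]),maxiter=80)) for a in x0[2]),key=lambda o:o.fun)
    return best.x[0],best.x[1],best.x[2]/20,-best.fun
E
python3 - <<'E'
from h import *
r.get_image("top");r.get_image("side")
C0=np.array([545,32]);yaw=-.805;F=[]
for i,t in enumerate(NM):
    M={n:outl(n,t) for n in("top","side")}
    M={n:o["pixels"] for n,o in M.items() if o}
    p=yaw+i*np.pi/2
    x=fit(M,[*(C0+75*np.array([np.cos(p),np.sin(p)])),[p+1.4-v for v in(0,.3,.6)]]);F.append(x[:2])
    print(t,len(M),np.round(x,3),"value",round(p+1.4-x[2],3))
F=np.array(F);c=F.mean(0);d=F-c
print(c,np.hypot(*d.T),[(np.arctan2(*d[i][::-1])-i*np.pi/2+np.pi)%(2*np.pi)-np.pi for i in range(4)])
E
```

```text
screw_port 2 [ 5.94866e+02 -2.31450e+01  3.07000e-01  8.17000e-01] value 0.288
screw_left 1 [599.062  83.983   2.166  -0.   ] value 0.0
screw_opposite 2 [496.243  88.676   3.649   0.818] value 0.087
screw_right 1 [490.779 -16.829   4.824   0.855] value 0.483
[545.23753907  33.17132119] [75.06320351 74.02003932 74.03482966 73.93072396] [np.float64(-0.848443289164063), np.float64(-0.8141825506530651), np.float64(-0.8476161111582847), np.float64(-0.8280567671096684)]
```

```bash
cat >> h.py <<'E'
def approach(x,y,wa,turn):
    """grasp the wing at angle wa and prepare the joint-6 turn (rad, ccw from above positive)"""
    for k in(0,np.pi,-np.pi):
        ya=(wa+k+np.pi)%(2*np.pi)-np.pi
        o=[np.pi,0,ya]; q=r.ik([x,y,126],o)
        if q is None: continue
        q2=r.ik([x,y,126],[np.pi,0,ya-.1]); s=np.sign(q2[5]-q[5])*-1  # dj6/dyaw
        if abs(q[5]+s*turn)<2.45: break
    else: raise SystemExit("no range")
    print("yaw",round(ya,3),"j6",round(q[5],2),"s",s)
    r.grip(40); r.movep([x,y,200],o); r.move_linear([x,y,126],rate=120)
    return s
E
python3 - <<'E'
from h import *
print("t",r.read_time_s())
s=approach(595.9,-22.2,.307,-1.2)
cv2.imwrite("pics/g1.png",np.hstack([r.get_image("top")[100:300,180:380,::-1],r.get_image("side")[80:280,160:360,::-1]]).repeat(2,0).repeat(2,1))
print(r.read_wrist_force(),r.read_time_s(),s)
E
```

```text
t 1.6
yaw 0.307 j6 1.21 s -1.0
[-0.18137734  0.14920138  0.39253133] 5.7917 -1.0
```

View pics/g1.png

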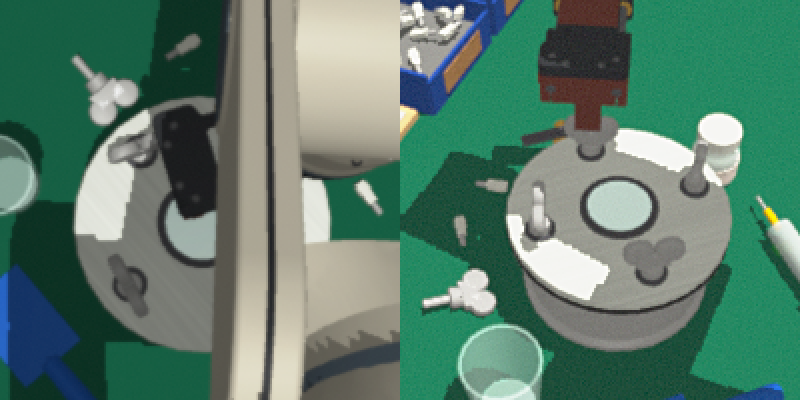

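The fingers straddle the port screw's wing: in the side crop the near finger is at (588,115), in front of the wing, and the other screws are clear. Next I grip and turn it.

```bash
python3 - <<'E'
from h import *
r.grip(0,25); print("open",r.read_opening(),r.read_grip_force(),np.round(r.read_wrist_force(),1),np.round(r.read_ft_torque(),2))
q0=np.array(r.read_joints())
for d in(.4,.8,1.05,1.15,1.2):
    q=q0.copy();q[5]+=d;r.goto_joints(q)
    print(d,r.read_opening(),np.round(r.read_wrist_force(),1),np.round(r.read_ft_torque(),2),r.read_tcp_rot()[2],r.read_time_s())
E
```

```text
open 0.36088165061471483 0.0 [ 0.3 -0.2  0.4] [-0.03  0.14  0.02]
0.4 0.16577970347779317 [ 0.3  1.  -0.5] [-0.02  0.17 -0.05] -0.08955005635451174 7.0
0.8 0.48320300787320225 [ 0.4 -0.5 -0.5] [ 0.01  0.15 -0.  ] -0.4879692518013503 7.4667
1.05 0.2439880794902518 [ 0.  -0.5 -0.2] [ 0.03  0.14 -0.06] -0.7366917479088071 7.8167
1.15 0.003283960854790727 [ 0.1  0.6 -0.7] [0.05 0.1  0.04] -0.8370456319935886 8.0667
1.2 0.37337059749301316 [-0.2 -0.4  0.1] [0.05 0.12 0.02] -0.8887248616544583 8.3167
```

The gripper closed on nothing, since the opening is about 0. I'll open, back off and look again.

```bash
python3 - <<'E'
from h import *
print(r.read_tool_pos(),r.read_opening())
a=r.get_image("side")[100:200,190:320,::-1]
r.grip(40);p=r.read_tool_pos();b=r.get_image("side")[100:200,190:320,::-1]
r.move_linear([p[0],p[1],200],rate=150)
c=r.get_image("side")[100:200,190:320,::-1]
r.movep([500,-250,300],[np.pi,0,0])
r.get_image("side");d=r.get_image("top")
for t in NM[:1]+NM[2:3]:
    M={n:outl(n,t)for n in("top","side")}; print(t,[(n,o and np.round(o["location"],1)) for n,o in M.items()])
    M={n:o["pixels"] for n,o in M.items() if o}
    if M: print(np.round(fit(M,[595.9 if t==NM[0] else 494.6,-22.2 if t==NM[0] else 88.5,[.5,.2,-.1,-.5,-.8]]),3))
d=d[140:240,255:385,::-1]
cv2.imwrite("pics/g2.png",cv2.resize(np.vstack([np.hstack([a,b]),np.hstack([c,d])]),None,fx=2.9,fy=2.9))
print(r.read_time_s())
E
```

```text
[595.89153877 -22.19598481 125.9769118 ] 0.37337059749301316
screw_port [('top', array([315.2, 175.3])), ('side', None)]
[ 5.96601e+02 -2.34090e+01  2.96000e-01  8.85000e-01]
screw_opposite [('top', array([246.7, 244.4])), ('side', array([288.2, 205. ]))]
[4.95114e+02 8.84520e+01 4.91000e-01 8.24000e-01]
11.3833
```

View pics/g2.png

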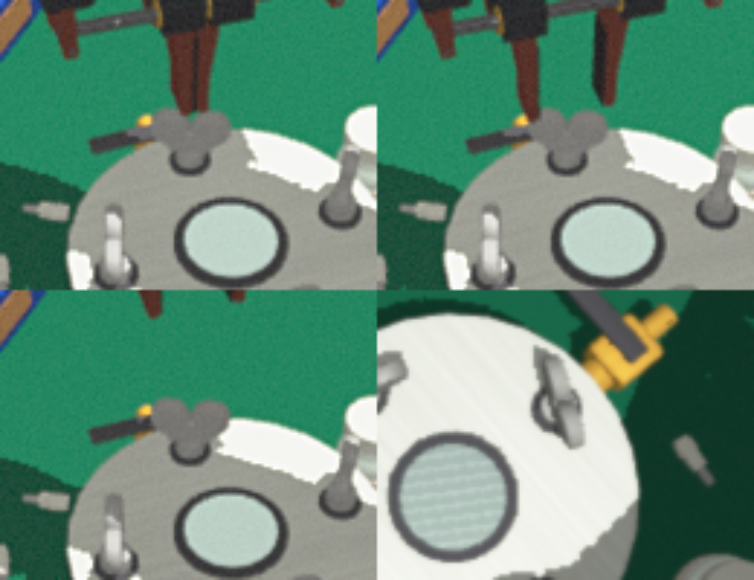

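```bash
python3 - <<'E'
from h import *
def pr(n,P):
    K,E=cam(n);q=K@(E[:3,:3]@np.array(P,float)+E[:3,3]);return np.round(q[:2]/q[2],1)
K,E=cam("side");print("sidecam",-E[:3,:3].T@E[:3,3])
for z in(100,115,126,134,144):print(z,pr("side",[595.9,-22.2,z]))
a=-.889;n=np.array([-np.sin(a),np.cos(a)])
for s in(-20,20):
  for z in (115,126,140):print("tip",s,z,pr("side",[595.9+s*n[0],-22.2+s*n[1],z]))
E
```

```text
sidecam [418.69254226 435.89904865 614.17090076]
100 [253.8 154.8]
115 [253.9 149.3]
126 [254.  145.2]
134 [254.  142.1]
144 [254.1 138.2]
tip -20 115 [263.9 147.2]
tip -20 126 [264.1 143. ]
tip -20 140 [264.3 137.6]
tip 20 115 [243.8 151.5]
tip 20 126 [243.8 147.4]
tip 20 140 [243.7 142. ]
```

The tips appear about 10 px (around 28 mm) higher than the TCP reading implies. I'll measure the true fingertip position with both cameras, using a tilted tool so neither view is blocked.

```bash
python3 - <<'E'
from h import *
for rp in([-np.pi+.6,0,0],[-np.pi+.6,0,.6],[-np.pi+.6,0,-.8],[-np.pi+.4,0,.3]):
    if r.ik([500,-170,220],rp) is not None: break
else: raise SystemExit("none")
print(rp,r.read_time_s()); r.grip(0); r.movep([500,-170,220],rp)
p=np.array(r.read_tool_pos());rr=r.read_tcp_rot();print(p,rr,r.read_opening(),r.read_time_s())
R=cv2.Rodrigues(np.array([rr[0],0,0.]))[0];R=cv2.Rodrigues(np.array([0,0,rr[2]]))[0]@cv2.Rodrigues(np.array([0,rr[1],0.]))[0]@R
tip=p+R[:,2]*11;print("tip",tip);out=[]
for n in("top","side"):
    K,E=cam(n);q=K@(E[:3,:3]@tip+E[:3,3]);q=q[:2]/q[2];im=r.get_image(n)
    cv2.imwrite(f"pics/raw_{n}.png",im[:,:,::-1])
    u,v=np.clip(np.round(q).astype(int)-[48,50],0,[416,284]);c=cv2.resize(np.ascontiguousarray(im[v:v+100,u:u+96,::-1]),None,fx=4,fy=4)
    cv2.drawMarker(c,tuple(np.round((q-[u,v])*4).astype(int).tolist()),(0,255,255),0,14);out.append(c);print(n,q,"origin",u,v)
cv2.imwrite("pics/tip.png",np.hstack(out))
E
```

```text
[-2.541592653589793, 0, 0] 11.3833
[ 499.78947722 -171.0152605   219.44186831] [-2.54393819e+00  1.89576134e-03 -9.80124334e-04] 0.6077793953987487 12.65
tip [ 499.77830537 -164.8254908   210.34864961]
top [433.80875767 245.457304  ] origin 386 195
side [330.41187375  76.73419163] origin 282 27
```

View pics/tip.png

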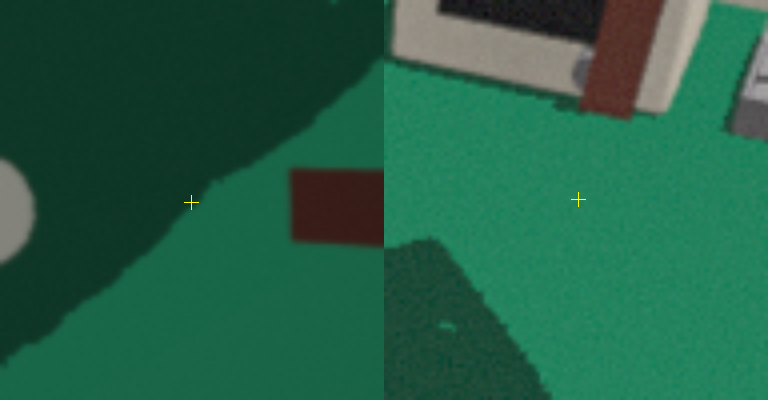

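The finger ends at (459,246) in the top view and (338,56) in the side view. The reported tip projects to (434,245) and (330,77), so the reported TCP is offset from reality.

```bash
python3 - <<'E'
from h import *
X=tri([458.5,246.2],[337.75,55.9]);d=X-np.array([499.78,-164.83,210.35])
t=-2.5439;ax=np.array([0,-np.sin(t),np.cos(t)]);print(X,d,"along tool z",d@ax,"tool y",d@np.array([0,np.cos(t),np.sin(t)]))
K,E=cam("top")
for n,px in(("top",[458.5,246.2]),("side",[337.75,55.9])):
    K,E=cam(n);q=K@(E[:3,:3]@X+E[:3,3]);print(q[:2]/q[2]-px)
E
```

```text
[ 498.79356473 -182.37538566  243.88748178] [ -0.98643527 -17.54538566  33.53748178] along tool z -37.59672924310383 tool y -4.3691180349514624
[0.22476186 1.30406669]
[-1.24910947 -0.1114576 ]
```

The fingertips are really about 35 mm short of the reported TCP along the tool axis, which explains the miss above the wings. I'll go lower to TCP z 106 and check against predicted tip outlines.

```bash
cat > dn.py <<'E'
from h import *
import sys
def look(name,x,y,z,a,half,offs):
    im=np.ascontiguousarray(r.get_image("side")[:,:,::-1]);K,E=cam("side")
    c0=K@(E[:3,:3]@np.array([x,y,120.])+E[:3,3]);u,v=np.round(c0[:2]/c0[2]).astype(int)-[50,60]
    big=cv2.resize(im[v:v+100,u:u+100],None,fx=6,fy=6,interpolation=cv2.INTER_CUBIC)
    for off,col in zip(offs,((0,255,255),(255,0,255),(255,255,0))):
        for sg in(-1,1):
            P=np.array([[x+np.cos(a)*l-np.sin(a)*w*sg,y+np.sin(a)*l+np.cos(a)*w*sg,z-11+off] for l,w in((-10,half),(10,half),(10,half+13.5),(-10,half+13.5))])
            q=K@(E[:3,:3]@P.T+E[:3,3:]);q=((q[:2]/q[2]).T-[u,v]+.5)*6
            cv2.polylines(big,[np.round(q).astype(np.int32)],True,col,1)
    cv2.imwrite(name,big)
E
python3 - <<'E'
from dn import *
x,y,a=595.9,-22.2,.30
r.grip(40); r.movep([x,y,220],[np.pi,0,a]); r.move_linear([x,y,106],rate=130)
print(r.read_wrist_force(),r.read_time_s(),r.read_opening())
look("pics/g3.png",x,y,106,a,20,(0,25,37))
E
```

```text
[0.91134536 0.39521581 0.34459939] 15.3583 39.592288595796425
```

View pics/g3.png

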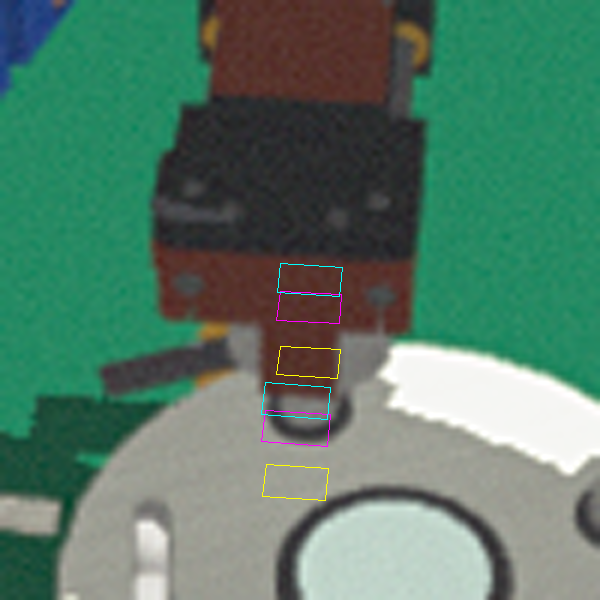

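The near finger's bottom edge is at crop (300,395), which matches the +37 mm outline, so the tips are at about z 132 now. I'll descend to TCP z 90 (tips about 116) and close.

```bash
python3 - <<'E'
from h import *
r.move_linear([595.9,-22.2,90],rate=60); print(np.round(r.read_wrist_force(),1))
r.grip(0,25); print("open",r.read_opening(),r.read_grip_force(),np.round(r.read_wrist_force(),1),np.round(r.read_ft_torque(),2))
if r.read_opening()>5:
  q0=np.array(r.read_joints())
  for d in(.35,.7,1.0,1.1,1.16,1.2):
    q=q0.copy();q[5]+=d;r.goto_joints(q)
    m=r.read_ft_torque();print(d,round(r.read_opening(),1),np.round(r.read_wrist_force(),1),np.round(m,2),round(r.read_tcp_rot()[2],3),r.read_time_s())
    if abs(m[2])>1.2: break
E
```

```text
[-0.6  0.3 -0.2]
open 10.158804655170046 24.99591886997223 [-1.   4.8  2.7] [0.7  0.37 0.06]
0.35 9.7 [-1.2 -1.   0.4] [-0.2   0.23 -0.12] -0.047 16.825
0.7 9.4 [-1.2 -4.1  1. ] [-0.87  0.31 -0.05] -0.395 17.25
1.0 9.8 [-1.4 -5.5  1.7] [-1.06  0.44 -0.09] -0.696 17.6417
1.1 9.8 [-2.2 -6.7  2.5] [-1.11  0.45 -0.04] -0.796 17.8917
1.16 10.0 [-2.5 -6.2  2.1] [-1.11  0.54  0.33] -0.855 18.1417
1.2 10.5 [-2.2 -7.4  1.9] [-1.08  0.5   0.6 ] -0.894 18.3917
```

The torque rises at yaw about -0.85, so the screw has reached its stop. I'll release, verify, then do the opposite screw.

```bash
sed -i 's/,126\]/,90]/g; s/,200\],o)/,220],o)/; s/rate=120/rate=110/' h.py; python3 - <<'E'
from h import *
r.grip(40); r.move_linear([595.9,-22.2,220],rate=200)
x,y,wa=495,88.5,.49
s=approach(x,y,wa,-1.4)
print(np.round(r.read_wrist_force(),1),r.read_time_s())
r.get_image("side"); o=outl("side","screw_port")
if o: print(np.round(fit({"side":o["pixels"]},[595.9,-22.2,[.3,-.3,-.83]]),2))
r.grip(0,25); print("open",r.read_opening(),np.round(r.read_wrist_force(),1),np.round(r.read_ft_torque(),2),r.read_time_s())
E
```

```text
yaw -2.652 j6 -1.91 s -1.0
[-0.1 -0.7 -0.1] 24.9833
[595.4  -24.12  -0.89   0.86]
open 9.999363060316064 [-2.3  7.9  2.1] [1.44 0.47 0.03] 25.6583
```

```bash
python3 - <<'E'
from h import *
q0=np.array(r.read_joints())
for d in(.5,1.0,1.25,1.32,1.38):
    q=q0.copy();q[5]+=d;r.goto_joints(q)
    m=r.read_ft_torque();print(d,round(r.read_opening(),1),np.round(r.read_wrist_force(),1),np.round(m,2),round(r.read_tcp_rot()[2]+np.pi,3),r.read_time_s())
    if abs(m[2])>1.2: break
r.dwell(.25); r.grip(40); p=r.read_tool_pos(); r.move_linear([p[0],p[1],220],rate=200); r.movep([500,-250,320],[np.pi,0,0])
t=r.get_image("top");b=r.get_image("side");print(r.read_time_s())
cv2.imwrite("pics/end.png",np.hstack([t[130:290,200:360,::-1],b[110:270,190:350,::-1]]).repeat(2,0).repeat(2,1))
for n,x,y,a in(("screw_port",595.9,-22.2,-.83),("screw_opposite",495,88.5,-.83)):
    o=outl("top",n)
    if o: print(n,np.round(fit({"top":o["pixels"]},[x,y,[a,a+.4]]),2))
E
```

```text
0.5 9.8 [-1.9  5.7  0.6] [ 0.89  0.17 -0.07] 6.275 26.2083
1.0 9.7 [-0.7  7.4  0.3] [ 1.24  0.18 -0.09] 5.774 26.7583
1.25 10.4 [-0.3  8.5 -0.3] [ 1.42  0.08 -0.09] 5.524 27.1083
1.32 9.9 [-0.1  8.4  0.2] [ 1.44  0.14 -0.08] 5.454 27.3583
1.38 10.3 [ 1.3  8.7 -0.5] [1.53 0.14 0.52] 5.396 27.6083
30.8417
screw_port [596.06 -22.99  -0.84   0.91]
screw_opposite [497.16  88.85  -0.86   0.9 ]
```

View pics/end.png

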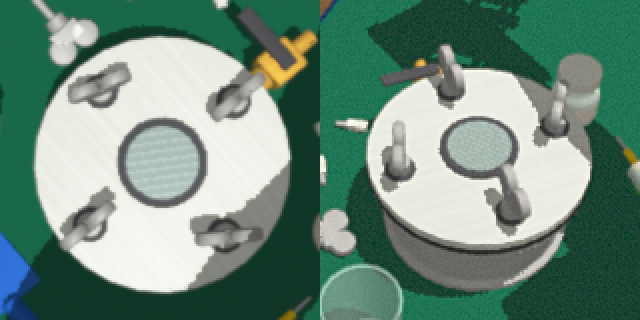

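The port screw at (238,97) and its opposite at (88,222) both point at the cover's centre. The other two, at (100,85) and (225,235), are where they were. The arm is clear of everything.

```bash
python3 -c "
from rig import r
print(r.sign_off())"
```

```text
the job is handed in; nothing more can be done
None
```

I turned the port screw home first and then the one straight across from it, left the other two loose, and handed the job in at about 31 s with the arm clear; no verdict came back.

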